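# Set and clamp the length stop on the sawing jig

### The arm

A 6-joint arm with a two-finger parallel gripper is mounted at the origin on the work surface. World frame = base frame: x ahead of the robot, y to its left, z up, the work surface at z = 0. Lengths are in m, angles in rad, forces in N, time in s.
With the tool pointing down it reaches from about 0.35 to 0.975 m from the base axis. Payload 4.9 kg.
Tool frame: the origin (TCP) lies on the mounting face of the last link; the fingertips stand ctrl.finger_overhang ahead of it and the grasp point (between the pads) lies 155 mm ahead of it (ctrl.finger_overhang is the distance from the TCP to the fingertips, in m); z points along the fingers, y is the line along which they close (so a half turn about z gives the same grasp; the last joint's range is limited). The gripper opens to 85 mm and grips with 20 to 120 N. Pads are 22 mm wide; open, the fingers measure 114 mm over their backs; the gripper's body (76 mm by 85 mm) begins 54 mm behind the grasp point. The pads swing forward as they close: fully open they stand 13 mm farther back than shut.
Start: joints at [1.08, 0.053, 1.613, -0, 1.476, -0.119], TCP at [0.227, 0.582, 0.405] pointing down, gripper open.
Joint ranges: [-3.01, 3.01], [-1.01, 2.22], [0.06, 2.58], [-1.02, 4.17], [0.09, 2.62], [-3.14, 3.14]. Speed limits (rad/s): [2.57, 2.57, 3.14, 3.14, 3.14, 3.14].

### API

Orientations are given as a unit quaternion [x, y, z, w].
In Python, from cell import ctrl gives the robot as it stands.
- The arm moves only by the shell command python3 -m pendant 'ROWS' [OPENING] [FORCE]. ROWS is text: rows parted by semicolons, each of 6 numbers parted by spaces: the shift along the tool's x, y, z normalised to -1 to 1, where 1 is 0.4 m, then the turn, a rotation vector about the tool's x, y, z normalised to -1 to 1, where 1 is 2 rad. A call has 1 to 5 rows; each row is the pose to reach, as a shift and turn from the pose commanded when the call began, along the tool's axes at that moment; what a row does not reach only later rows make up. A row lasts 1/10 s, in which the tool goes at most 50 mm and 8.59 degrees, less where a joint would pass 70% of its speed; a pose out of reach is approached as far as the arm can. A call with a number of a shift or a turn outside -1 to 1 is refused whole. A call with a gripper value outside its range is refused whole. OPENING is the closure, from 0 (fully open) to 1 (shut), set as the call begins (- or left out, the last holds). The fingers move at their own pace and stop on an object; FORCE is the grip in N (left out, the last holds). Time passes only in rows, so rows that repeat a pose let the fingers close. It gives the time, the measured TCP pose, the force, the opening and the grip force at its end, in the units of the state.
- ctrl.read_state(): the state, without advancing time (a new reading comes with each control period).
- ctrl.capture(name): name is "side" or "top"; returns (picture, depth): 480x640x3 uint8, red, green, blue; 480x640 float32, m along the optical axis (not along the pixel's ray), 0 where there is no reading.
- ctrl.camera_info(name): a dict with "camera_matrix" (3x3 intrinsics, pixels), "origin" and "attitude" of the camera in the world. Camera axes: x right, y up, looking along -z (the intrinsics and any distortion apply to the point x, -y, -z); pixel columns grow to the right and rows downward; lengths in m; the calibration is good to about 2 mm. A picture is of the moment at which its call begins. camera_info takes no time and is no camera call.
- ctrl.finish_job(): hands the job in; it is judged then, once.
The state is a dict: "clock": time; "qpos": joint angles; "qd": joint speeds; "effort": joint torques, N m; "position": TCP position; "orientation": TCP orientation; "force": force on the tool from outside, world axes, zero at the start; "wrist_torque": the same for the moment, N m; "opening": opening from 0.0 (shut) to 1.0 (fully open); "grip_force": force on a finger pad.
Only numpy, scipy, OpenCV 4.12 (cv2) and the standard library are available. Lean on these libraries where they do the work, as an engineer would, in place of code of your own. Each camera call takes 0.05 s, during which the arm holds its last target. There are 200 camera calls.

### The job

The class is about to cut blanks to one length. On the plywood jig, slide the stop with the red lever along its rail until it is lined up with the orange marker, and then clamp it there by flipping its red lever all the way down flat. Leave the stop with the blue lever alone.

Things in the scene. Friction and masses are not known exactly. Their poses are not given: they have to be found in the camera images.
- red_stop: Dark steel stop with RED lever on the jig's rail. Origin: rail centre line, on the plywood, mid-width. y: along the rail, its slide (always 5 N friction, lever up or down); x: across it, away from robot; z up. Saddle 60 (x) x 44 mm, top z 46. Nose towards robot: x -102 to -30, 28 mm wide, z 4 to 46, white centre line; pinch it from above across y near x -78. Lever hinge pin: x 0, z 57, along y.
- red_lever (a joint): Red cam lever, rad. 0: up, 75 degrees above level, leaning to the stop's +x (away from robot). Grows as pushed over to +x and down; 1.31 (hard end): level, clamped. Starts at 0 to 0.3. Paddle 20 mm wide, 8 thick, centre plane through the pin, reaching 102 mm from it, round 24 mm end. Stays where left; friction 0.12 N m (2 N at 60 mm from the pin).
- marker: Orange tab fixed on the plywood just behind the rail (far side from robot), 36 mm long across the rail, 14 wide, 12 high, pointing at the rail. Origin: under its point, on the plywood, 38 mm beyond the rail's centre line; axes parallel to the stops'. Lined up: the stop's origin (white line) has the marker's y along the rail. The level lever passes above it.
- blue_stop: The other stop, same but for its BLUE lever, also up, on the other half of the rail. Origin and axes as for the red stop. The jig under both: plywood 250 x 540 mm, top 18 mm above the table, turned up to 12 degrees; aluminium rail 30 mm wide, 20 high, along its length. Only stops and marker stand on it.

How it is judged:
By the outcome, as a careful person would: the job done as asked, in the order asked, and still so for the second after the job is handed in, with the robot touching nothing.
It also fails if it takes over 45 s, if anything falls off the work surface, if the arm or the gripper's body presses on something with over 40 N, if the wrist force passes 120 N, or if a joint passes its speed limit or range.

## Working session

There is one attempt and no reset: what is moved stays moved. The work goes in short steps, Python scripts to look and compute and a shell command to move; the robot and the scene stay as the last step left them, time stands still between calls to the robot, and variables do not carry over. Pictures are saved under pics/ and viewed, at most 10 in all, crops included, and the job is handed in when it is done.

```bash
ls; mkdir -p pics; python3 - <<'E'
from cell import ctrl
import cv2,numpy as np
print(ctrl.read_state()); print(ctrl.finger_overhang)
for n in("top","side"):
    im,d=ctrl.capture(n); cv2.imwrite(f"pics/{n}0.png",im[:,:,::-1]); np.savez(f"pics/{n}0.npz",im=im,d=d)
    print(ctrl.camera_info(n))
E
```

```text
pics
{'clock': 0.0, 'qpos': array([ 1.07998433e+00,  5.34079327e-02,  1.61428792e+00,  4.63050975e-06,
        1.47597142e+00, -1.19027238e-01]), 'qd': array([-0.00164173,  0.00081881,  0.00030192, -0.00166125,  0.00441679,
       -0.00123761]), 'effort': array([ 4.04828188e-04, -3.93681443e+01, -3.70176530e+01, -8.19133834e-05,
        6.91575115e-03, -1.98901887e-05]), 'position': array([0.22694293, 0.58206736, 0.4034346 ]), 'orientation': array([ 1.84823732e-01,  9.82771139e-01, -9.88764537e-04, -3.13614765e-04]), 'force': array([ 0.39806648,  0.24196049, -0.22274768]), 'wrist_torque': array([-0.01770829, -0.01023441,  0.02993267]), 'grip_force': 0.0, 'opening': 1.0022124638659289}
0.1734
{'camera_matrix': array([[617.19584352,   0.        , 328.14335133],
       [  0.        , 617.19584352, 238.99863187],
       [  0.        ,   0.        ,   1.        ]]), 'origin': array([0.51332929, 0.02460234, 1.03595364]), 'attitude': array([-0.020212  ,  0.02433027,  0.70807635, -0.7054271 ])}
{'camera_matrix': array([[508.5165963 ,   0.        , 317.94882312],
       [  0.        , 508.5165963 , 241.93496553],
       [  0.        ,   0.        ,   1.        ]]), 'origin': array([ 0.27293001, -0.28860601,  0.57762571]), 'attitude': array([ 0.32374074, -0.13046158, -0.36068856,  0.86491356])}
```

View pics/top0.png

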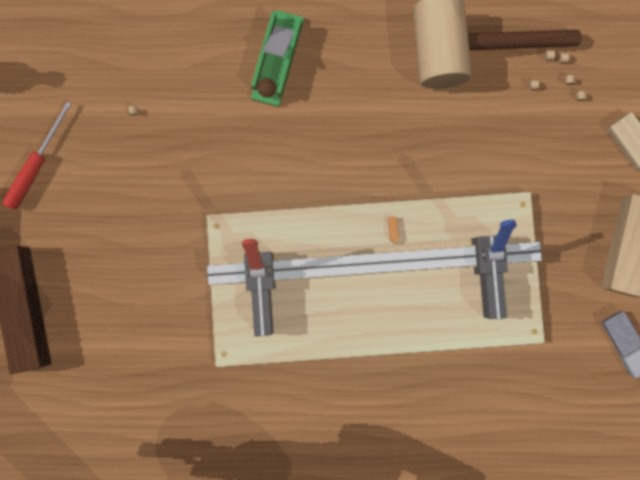

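View pics/side0.png

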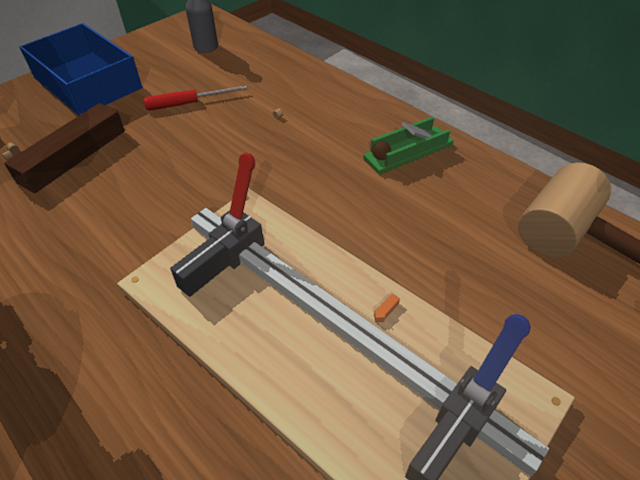

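The top view shows the red stop at about (260,270), with its nose down to (263,335). The marker is at (394,230) with its tip near (396,242), and the blue stop is at (490,255). World x points up in the image and y points left. The side view agrees: red lever up, marker between the two stops. Next I measure.

```bash
cat > h.py <<'E'
import numpy as np,cv2
from cell import ctrl
from scipy.spatial.transform import Rotation as R
def ray(n,px,z):
    c=ctrl.camera_info(n);K=c["camera_matrix"];o=c["origin"]
    px=np.atleast_2d(px).astype(float)
    d=np.c_[(px-K[[0,1],2])/K[0,0],np.ones(len(px))]*[1,-1,-1]
    d=R.from_quat(c["attitude"]).apply(d)
    return o+d*((z-o[2])/d[:,2])[:,None]
def proj(n,P):
    c=ctrl.camera_info(n);K=c["camera_matrix"]
    p=R.from_quat(c["attitude"]).inv().apply(np.atleast_2d(P)-c["origin"])*[1,-1,-1]
    return p[:,:2]/p[:,2:]*K[0,0]+K[[0,1],2]
def pix(m):
    v,u=np.nonzero(m);return np.c_[u,v]
def line(P): # mean, direction
    c=P.mean(0);return c,np.linalg.svd(P-c,full_matrices=False)[2][0]
E
python3 - <<'E'
from h import *
im=np.load("pics/top0.npz")["im"].astype(int);hsv=cv2.cvtColor(im.astype(np.uint8),cv2.COLOR_RGB2HSV)
m=((hsv[...,1]<60)&(hsv[...,2]>120)).astype(np.uint8)
# rail: clear section between stops, and white nose lines
def roi(a,u0,u1,v0,v1):
    b=np.zeros_like(a);b[v0:v1,u0:u1]=a[v0:v1,u0:u1];return b
rail=ray("top",pix(roi(m,285,465,235,290)),.038);c,d=line(rail[:,:2]);d*=np.sign(d[1])
print("rail",c,d,np.degrees(np.arctan2(-d[0],d[1])))
x=np.array([d[1],-d[0]])
for n,u0,u1,v0,v1 in(("red",250,275,292,332),("blue",482,508,275,317)):
    P=ray("top",pix(roi(m,u0,u1,v0,v1)),.064)[:,:2];print(n,len(P),"along",((P-c)@d).mean(),"x range",((P-c)@x).min(),((P-c)@x).max())
o=(hsv[...,0]>8)&(hsv[...,0]<20)&(hsv[...,1]>190)&(hsv[...,2]>150)
P=pix(roi(o.astype(np.uint8),380,410,210,250));print(len(P),P.min(0),P.max(0));P=ray("top",P,.030)[:,:2]
print("marker",((P-c)@d).mean(),((P-c)@d).min(),((P-c)@d).max(),((P-c)@x).min(),((P-c)@x).max())
# lever
r=((hsv[...,0]<6)|(hsv[...,0]>172))&(hsv[...,1]>150)
P=pix(roi(r.astype(np.uint8),235,275,230,290));print("lever px",P.min(0),P.max(0))
s=ctrl.read_state();print(R.from_quat(s["orientation"]).as_matrix())
E
```

```text
rail [ 0.53893701 -0.05355074] [-0.00114877  0.99999934] 0.0658194492476423
red 223 along 0.18094962985456053 x range -0.10776496991701452 -0.046934792642204896
blue 205 along -0.19224443513726086 x range -0.08652432668898966 -0.022240314286079494Traceback (most recent call last):
  File "<stdin>", line 13, in <module>
    return umr_minimum(a, axis, None, out, keepdims, initial, where)
ValueError: zero-size array to reduction operation minimum which has no identity
```

```bash
python3 - <<'E'
from h import *
im=np.load("pics/top0.npz")["im"];hsv=cv2.cvtColor(im,cv2.COLOR_RGB2HSV)
print(hsv[245:285:2,340].tolist());print(hsv[215:245:3,394].tolist());print(hsv[310,250:276:2].tolist())
E
```

```text
[[20, 55, 199], [18, 65, 188], [17, 67, 179], [17, 68, 183], [17, 66, 186], [17, 55, 175], [20, 4, 174], [150, 1, 197], [135, 3, 200], [30, 1, 178], [0, 6, 131], [90, 1, 175], [90, 1, 200], [150, 1, 200], [0, 3, 195], [17, 37, 173], [20, 56, 196], [21, 55, 200], [19, 57, 201], [20, 59, 198]]
[[20, 61, 197], [14, 137, 195], [14, 142, 196], [14, 144, 196], [14, 143, 196], [14, 144, 196], [14, 141, 197], [14, 141, 196], [14, 139, 197], [14, 119, 184]]
[[17, 66, 188], [17, 59, 148], [165, 5, 99], [0, 3, 101], [150, 2, 112], [150, 3, 169], [165, 3, 150], [165, 5, 102], [10, 8, 99], [165, 5, 95], [16, 40, 83], [18, 72, 128], [16, 73, 161]]
```

```bash
cat > meas.py <<'E'
from h import *
def roi(a,u0,u1,v0,v1):
    b=np.zeros(a.shape,np.uint8);b[v0:v1,u0:u1]=a[v0:v1,u0:u1];return b
def axes(im):
    hsv=cv2.cvtColor(im,cv2.COLOR_RGB2HSV)
    m=(hsv[...,1]<25)&(hsv[...,2]>130)
    P=pix(roi(m,285,465,240,282));c,d=line(ray("top",P,.038)[:,:2]);d*=np.sign(d[1])
    return hsv,m,c,d,np.array([d[1],-d[0]])
E
python3 - <<'E'
from meas import *
im=np.load("pics/top0.npz")["im"]
hsv,m,c,d,x=axes(im)
print("rail",c,d,np.degrees(np.arctan2(-d[0],d[1])))
for n,u0,u1,v0,v1 in(("red",250,275,292,332),("blue",482,508,275,317)):
    P=ray("top",pix(roi(m,u0,u1,v0,v1)),.064)[:,:2];q=(P-c)@np.c_[d,x];print(n,len(P),q.mean(0),q.std(0),q.min(0),q.max(0))
    if n=="red": red=q.mean(0)[0]
o=(abs(hsv[...,0].astype(int)-14)<3)&(hsv[...,1]>100)
P=pix(roi(o,380,410,208,252));q=(ray("top",P,.030)[:,:2]-c)@np.c_[d,x]
print("marker",len(P),q.mean(0),q.min(0),q.max(0));mk=q.mean(0)[0]
r=((hsv[...,0]<8)|(hsv[...,0]>172))&(hsv[...,1]>120)
P=pix(roi(r,235,275,230,290));print("lever px",P.min(0),P.max(0))
# predict lever tip for angles
for a in(0,.1,.2,.3):
    e=np.radians(75)-a;t=np.array([*(c+d*red+x*.09*np.cos(e)),.018+.057+.09*np.sin(e)]);print(a,proj("top",t),proj("side",t))
O=c+d*red;G=O-.078*x;print("origin",O,"grasp",G,"target grasp",c+d*mk-.078*x,"dist",mk-red)
s=ctrl.read_state();M=R.from_quat(s["orientation"]).as_matrix();print(M,s["position"])
print("tool shift to above",M.T@([*G,.27]-s["position"])/.4)
# yaw so tool y along +-d
ty=M[:2,1];
for sg in(1,-1):
    a=np.arctan2(ty[0]*sg*d[1]-ty[1]*sg*d[0],ty@d*sg);print("world yaw turn",a,"tool z turn norm",-a/2)
E
```

```text
rail [ 0.53763596 -0.05788254] [-0.06823354  0.99766938] 3.9125337916513203
red 154 [ 0.1874686  -0.06361417] [0.00173483 0.01805645] [ 0.18440593 -0.09419079] [ 0.19047237 -0.03303114]
blue 163 [-0.18305488 -0.06544743] [0.00175938 0.01904478] [-0.18612399 -0.09787064] [-0.18004764 -0.03313935]
marker 228 [-0.03359758  0.05308689] [-0.04118472  0.03141436] [-0.02605289  0.0731236 ]
lever px [242 239] [261 268]
0 [[249.56267958 253.64130236]] [[238.32954458 162.91517469]]
0.1 [[249.41150762 247.71105889]] [[243.57011398 161.22391917]]
0.2 [[249.34754586 242.08149535]] [[248.60206488 160.20049431]]
0.3 [[249.37039251 236.81947973]] [[253.37208862 159.83647575]]
origin [0.52484431 0.12914915] grasp [0.4470261  0.12382693] target grasp [ 0.46211023 -0.09672403] dist -0.22106618665391115
[[-9.31655412e-01  3.63342069e-01 -8.56823560e-04]
 [ 3.63343020e-01  9.31654017e-01 -1.62578594e-03]
 [ 2.07546683e-04 -1.82599313e-03 -9.99998311e-01]] [0.22696489 0.58206946 0.40360348]
tool shift to above [-0.92887044 -0.8668051   0.33539926]
world yaw turn 0.4401398780122521 tool z turn norm -0.22006993900612604
world yaw turn -2.701452775577541 tool z turn norm 1.3507263877887705
```

```bash
T="";  python3 -m pendant '-0.929 -0.867 0.29 0 0 -0.22;-0.929 -0.867 0.29 0 0 -0.22;-0.929 -0.867 0.29 0 0 -0.22;-0.929 -0.867 0.29 0 0 -0.22;-0.929 -0.867 0.29 0 0 -0.22' 0 60
cat > go.py <<'E'
import sys
from h import *
# how far to go: tool shift (normalised) to TCP target x y z, tool z turn to bring tool y along rail
def go(p,d=np.array([-.0682,.9977])):
    s=ctrl.read_state();M=R.from_quat(s["orientation"]).as_matrix();ty=M[:2,1]
    a=np.arctan2(ty[0]*d[1]-ty[1]*d[0],ty@d)
    print(s["clock"],s["position"].round(4),"F",s["force"].round(1),"open",round(s["opening"],3),"grip",s["grip_force"],"shift",(M.T@(np.array(p)-s["position"])/.4).round(3),"turn",round(-a/2,4),"tilt",M[:,2].round(4))
go([float(v) for v in sys.argv[1:4]])
E
python3 go.py .447 .1238 .29
```

```text
clock: 0.6
position: [0.3323, 0.3621, 0.3485]
orientation: [-0.034, 0.999, -0.0, -0.0]
force: [1.2, -0.6, -0.1]
opening: 1.002
grip_force: 0.0
0.6 [0.3323 0.3621 0.3485] F [ 1.2 -0.6 -0.1] open 1.002 grip 0.0 shift [-0.245 -0.614  0.146] turn 0.0004 tilt [-2.e-04 -4.e-04 -1.e+00]
```

```bash
python3 -m pendant '-0.245 -0.614 0.146 0 0 0;-0.245 -0.614 0.146 0 0 0;-0.245 -0.614 0.146 0 0 0;-0.245 -0.614 0.146 0 0 0;-0.245 -0.614 0.146 0 0 0' 0 60 >/dev/null
python3 -m pendant '0 0 0 0 0 0;0 0 0 0 0 0' >/dev/null; python3 go.py .447 .1238 .29
python3 - <<'E'
from h import *
im,d=ctrl.capture("side");cv2.imwrite("pics/side1.png",im[:,:,::-1])
E
```

```text
1.3 [0.4379 0.1428 0.2948] F [0.4 0.4 0.1] open 0.997 grip 0.0 shift [-0.02  -0.049  0.012] turn -0.0015 tilt [-1.6e-03  2.0e-04 -1.0e+00]
```

View pics/side1.png

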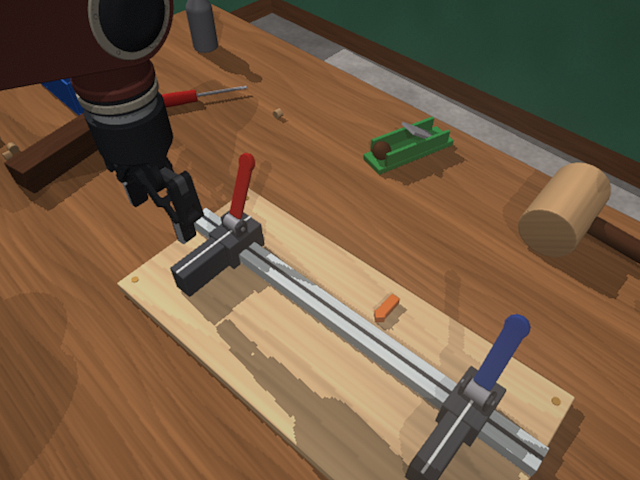

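The fingers (190,238) are above and slightly to the +y side of the nose (185,280), as the numbers said. I correct that and descend in stages.

```bash
python3 -m pendant '-0.02 -0.049 0.012 0 0 0;-0.02 -0.049 0.012 0 0 0;-0.02 -0.049 0.1 0 0 0;-0.02 -0.049 0.1 0 0 0' >/dev/null
python3 go.py .447 .1238 .203
```

```text
1.75 [0.4448 0.126  0.2519] F [-0.8 -0.8 -0.6] open 0.999 grip 0.0 shift [-0.006 -0.006  0.122] turn 0.001 tilt [-8.1e-03 -4.0e-04 -1.0e+00]
```

```bash
python3 -m pendant '0 -0.003 0.05 0 0 0;0 -0.003 0.1 0 0 0;0 -0.003 0.12 0 0 0;0 -0.003 0.12 0 0 0;0 -0.003 0.12 0 0 0' ;python3 go.py .447 .1238 .203
```

```text
clock: 2.25
position: [0.4475, 0.1242, 0.2086]
orientation: [-0.035, 0.999, 0.0, 0.001]
force: [0.9, 0.2, 0.2]
opening: 0.997
grip_force: 0.0
2.25 [0.4475 0.1242 0.2086] F [0.9 0.2 0.2] open 0.997 grip 0.0 shift [ 0.001 -0.001  0.014] turn 0.0004 tilt [ 1.1e-03  2.0e-04 -1.0e+00]
```

```bash
python3 -m pendant '0 0 0.005 0 0 0;0 0 0.005 0 0 0;0 0 0.005 0 0 0;0 0 0.005 0 0 0;0 0 0.005 0 0 0' 1 60 >/dev/null;python3 -m pendant '0 0 0 0 0 0;0 0 0 0 0 0;0 0 0 0 0 0;0 0 0 0 0 0'; python3 go.py .4621 -.0967 .203
python3 - <<'E'
from h import *
im,d=ctrl.capture("side");cv2.imwrite("pics/side2.png",im[:,:,::-1])
E
```

```text
clock: 3.15
position: [0.4474, 0.1236, 0.2061]
orientation: [-0.034, 0.999, -0.0, 0.0]
force: [-2.1, -1.8, 4.7]
opening: 0.318
grip_force: 59.4
3.15 [0.4474 0.1236 0.2061] F [-2.1 -1.8  4.7] open 0.318 grip 59.40661311149597 shift [ 0.001 -0.552  0.008] turn -0.0 tilt [ 2.e-04 -3.e-04 -1.e+00]
```

View pics/side2.png

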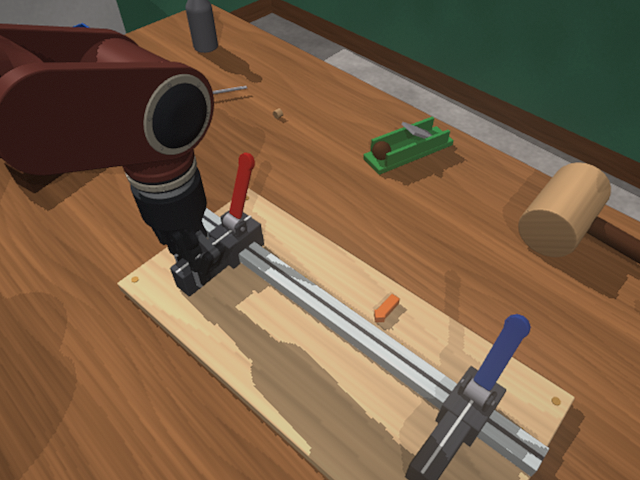

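The nose is held between the fingers (185,275), with grip force 59 N. Now I slide it.

```bash
python3 -m pendant '0 -0.02 0 0 0 0;0 -0.06 0 0 0 0;0 -0.11 0 0 0 0;0 -0.16 0 0 0 0;0 -0.2 0 0 0 0' >/dev/null; python3 go.py .4621 -.0967 .206
```

```text
3.7 [0.4528 0.0437 0.206 ] F [-1.7  6.2  5.9] open 0.315 grip 59.675928354263306 shift [ 0.001 -0.352 -0.001] turn -0.0001 tilt [ 4.0e-04  2.6e-03 -1.0e+00]
```

```bash
python3 -m pendant '0 -0.05 0 0 0 0;0 -0.1 0 0 0 0;0 -0.15 0 0 0 0;0 -0.2 0 0 0 0;0 -0.25 0 0 0 0' >/dev/null; python3 go.py .4621 -.0967 .206
```

```text
4.2 [ 0.4596 -0.0561  0.206 ] F [-1.1  6.1  6.6] open 0.321 grip 59.85988140106201 shift [ 0.001 -0.102 -0.   ] turn 0.0 tilt [ 2.0e-04  2.6e-03 -1.0e+00]
```

```bash
python3 -m pendant '0 -0.04 0 0 0 0;0 -0.08 0 0 0 0;0 -0.102 0 0 0 0;0 -0.102 0 0 0 0;0 -0.102 0 0 0 0' >/dev/null; python3 go.py .4621 -.0967 .206
python3 - <<'E'
from h import *
for n in("top","side"):
    im,d=ctrl.capture(n);cv2.imwrite(f"pics/{n}3.png",im[:,:,::-1]);np.savez(f"pics/{n}3.npz",im=im)
a=cv2.imread("pics/top3.png")[180:360,280:520];b=cv2.imread("pics/side3.png")[200:400,300:540]
cv2.imwrite("pics/c3.png",np.vstack([cv2.resize(a,(400,300)),cv2.resize(b,(400,300))]))
E
```

```text
4.7 [ 0.4625 -0.0975  0.206 ] F [-2.1 -4.6  5. ] open 0.314 grip 59.61292326450348 shift [0.001 0.002 0.   ] turn -0.0001 tilt [ 4.0e-04 -1.9e-03 -1.0e+00]
```

View pics/c3.png

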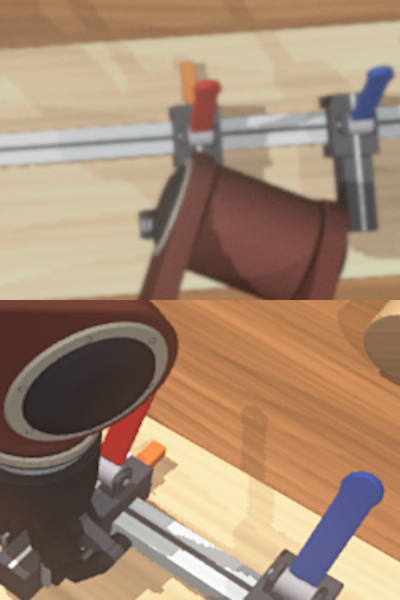

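The stop now sits by the marker: in the top crop its saddle is at about (195,130) and the tab at (190,80). The arm hides the nose, so I release, lift clear and measure the alignment.

```bash
python3 -m pendant '0 0 0 0 0 0;0 0 0 0 0 0;0 0 0 0 0 0;0 0 0 0 0 0;0 0 0 0 0 0' 0 60 >/dev/null; python3 -m pendant '0 0 -0.08 0 0 0;0 0 -0.18 0 0 0;0 0 -0.28 0 0 0;0 0 -0.38 0 0 0;0 0 -0.4 0 0 0'  >/dev/null;python3 -m pendant '0.1 0.1 0 0 0 0;0.1 0.2 0 0 0 0;0.1 0.3 0 0 0 0;0.1 0.4 0 0 0 0;0.1 0.5 0 0 0 0' 
cat >>meas.py <<'E'
def both():
    im,_=ctrl.capture("top");im0=np.load("pics/top0.npz")["im"]
    h0,m0,c,d,x=axes(im0);hsv=cv2.cvtColor(im,cv2.COLOR_RGB2HSV);A=np.c_[d,x]
    o=(abs(hsv[...,0].astype(int)-14)<3)&(hsv[...,1]>100)
    q=(ray("top",pix(roi(o,380,410,208,252)),.030)[:,:2]-c)@A;print("marker",len(q),q.mean(0),q.min(0),q.max(0))
    k=np.array([[-.0336,-.095],[-.0336,-.035]])
    w=proj("top",np.c_[c+k@A.T,[.064]*2]).round().astype(int);u0,u1=w[:,0].min()-7,w[:,0].max()+7;v0,v1=w[:,1].min(),w[:,1].max()
    m=(hsv[...,1]<25)&(hsv[...,2]>130)
    q=(ray("top",pix(roi(m,u0,u1,v0,v1)),.064)[:,:2]-c)@A;print("nose line",len(q),q.mean(0),q.std(0),q.min(0),q.max(0))
    cv2.imwrite("pics/crop.png",cv2.resize(im[200:350,340:540,::-1],(800,600)))
    return im
E
python3 -c "
from meas import *
both()"
```

```text
clock: 6.3
position: [0.408, 0.1017, 0.3647]
orientation: [-0.034, 0.999, 0.0, -0.0]
force: [1.0, -0.6, 0.3]
opening: 1.002
grip_force: 0.0
marker 187 [-0.03270165  0.05574883] [-0.04118472  0.03351547] [-0.0260905  0.0731236]
nose line 168 [-0.03375479 -0.06428861] [0.00199999 0.01729039] [-0.03726116 -0.09327057] [-0.03023296 -0.03485832]
```

View pics/crop.png

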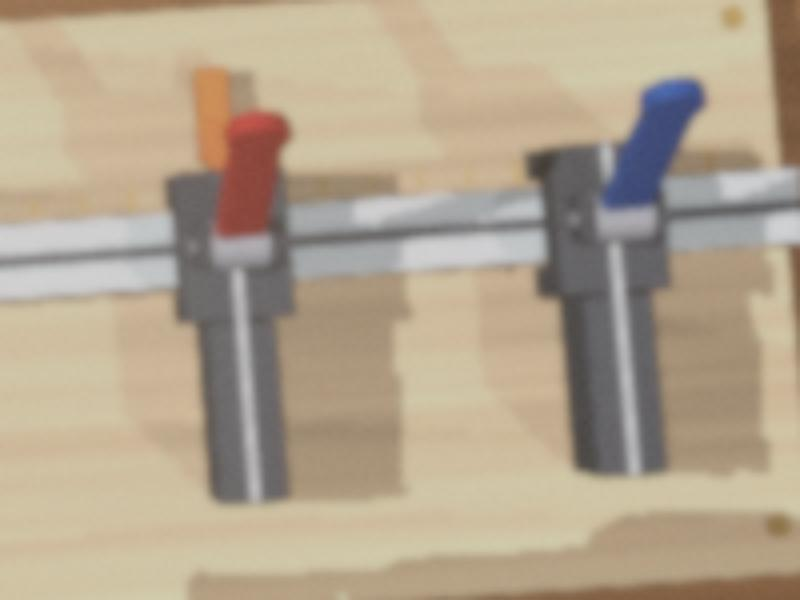

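```bash
python3 - <<'E'
from meas import *
im0=np.load("pics/top0.npz")["im"];hsv,m0,c,d,x=axes(im0);A=np.c_[d,x]
im,_=ctrl.capture("top");h1=cv2.cvtColor(im,cv2.COLOR_RGB2HSV)
def fit(nm,P,z):
    q=(ray("top",P,z)[:,:2]-c)@A;k=np.polyfit(q[:,1],q[:,0],1);print(nm,"slope",k[0].round(4),"at x=0",k[1].round(4),"x=.05",np.polyval(k,.05).round(4),"x=-.06",np.polyval(k,-.06).round(4))
for nm,h,u0,u1,v0,v1 in(("red0",hsv,250,275,292,332),("blue0",hsv,482,508,275,317),("red",h1,392,410,272,322),("blue",h1,482,508,275,317)):
    fit(nm,pix(roi((h[...,1]<25)&(h[...,2]>130),u0,u1,v0,v1)),.064)
for h in(hsv,h1): fit("marker",pix(roi((abs(h[...,0].astype(int)-14)<3)&(h[...,1]>125),380,410,208,238)),.030)
# side view, after: marker top ridge & lever
im,_=ctrl.capture("side");hs=cv2.cvtColor(im,cv2.COLOR_RGB2HSV);cv2.imwrite("pics/side4.png",im[:,:,::-1])
for k in(-.0336,):
  for X,z in((.038,.03),(.074,.03),(-.03,.064),(-.102,.064),(.03,.064)): print(X,proj("side",[*(c+d*k+x*X),z]).round(1))
cv2.imwrite("pics/c4.png",cv2.resize(im[230:430,260:460,::-1],(600,600)))
E
```

```text
red0 slope -0.0026 at x=0 0.1873 x=.05 0.1872 x=-.06 0.1875
blue0 slope -0.0001 at x=0 -0.1831 x=.05 -0.1831 x=-.06 -0.1831
red slope 0.0009 at x=0 -0.0337 x=.05 -0.0336 x=-.06 -0.0337
blue slope -0.0019 at x=0 -0.1831 x=.05 -0.1832 x=-.06 -0.183
marker slope 0.0004 at x=0 -0.0335 x=.05 -0.0335 x=-.06 -0.0336
marker slope -0.0709 at x=0 -0.029 x=.05 -0.0326 x=-.06 -0.0248
0.038 [[379.2 310.9]]
0.074 [[395.6 293.3]]
-0.03 [[346.6 332.4]]
-0.102 [[305.  376.2]]
0.03 [[377.6 299.7]]
```

View pics/c4.png

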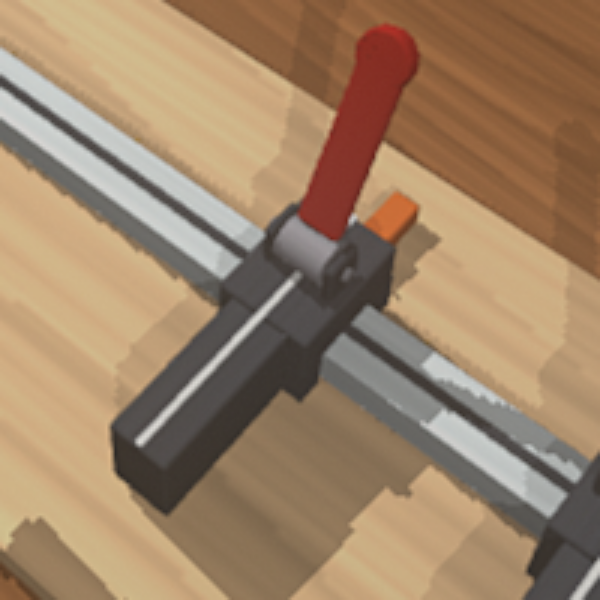

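The crop shows the white line (140,440)→(295,280) aimed at the orange tab (395,215). The top fit puts the stop at -33.7 mm and the marker at -33.5 mm along the rail, so they agree to within 0.5 mm. Next I close the fingers and go in front of the lever.

```bash
cat > lev.py <<'E'
import sys
from meas import *
im0=np.load("pics/top0.npz")["im"];_,_,c,d,x=axes(im0);O=c+d*-.0337
s=ctrl.read_state();M=R.from_quat(s["orientation"]).as_matrix();p=s["position"]
r=p[:2]-O;print("clock",s["clock"],"stop-frame X,Y,tipZ(mm)",(np.r_[r@x,r@d,p[2]-.1734]*1e3).round(1),"F",s["force"].round(1),"open",round(s["opening"],3))
def to(X,Z): return (M.T@(np.r_[O+x*X,Z+.1734]-p)/.4).round(3)
print("start",to(-.032,.128))
for e in range(66,-1,-11):
    a=np.radians(e);X=.065*np.cos(a)-.004*np.sin(a)-.011;Z=.075+.065*np.sin(a)+.004*np.cos(a)
    print(e,(X*1e3).round(1),(Z*1e3).round(1),to(X,Z))
E
python3 lev.py
```

```text
clock 6.45 stop-frame X,Y,tipZ(mm) [-118.3  202.   191.2] F [1.3 0.1 0.5] open 1.0
start [-0.214 -0.506  0.158]
66 11.8 136.0 [-0.323 -0.506  0.137]
55 23.0 130.5 [-0.351 -0.507  0.151]
44 33.0 123.0 [-0.376 -0.507  0.17 ]
33 41.3 113.8 [-0.397 -0.507  0.193]
22 47.8 103.1 [-0.413 -0.507  0.22 ]
11 52.0 91.3 [-0.424 -0.507  0.249]
0 54.0 79.0 [-0.429 -0.507  0.28 ]
```

```bash
python3 -m pendant '-0.1 -0.1 0 0 0 0;-0.2 -0.22 0 0 0 0;-0.2 -0.34 0 0 0 0;-0.2 -0.46 0 0 0 0;-0.2 -0.506 0 0 0 0' 1 30 >/dev/null;  python3 -m pendant '0 0 0 0 0 0;0 0 0 0 0 0' >/dev/null; python3 lev.py
```

```text
clock 7.15 stop-frame X,Y,tipZ(mm) [-38.3  -3.7 191.3] F [ 0.3  0.3 -0.1] open -0.002
start [-0.016  0.009  0.158]
66 11.8 136.0 [-0.125  0.01   0.138]
55 23.0 130.5 [-0.154  0.01   0.152]
44 33.0 123.0 [-0.178  0.01   0.171]
33 41.3 113.8 [-0.199  0.01   0.194]
22 47.8 103.1 [-0.216  0.01   0.22 ]
11 52.0 91.3 [-0.226  0.01   0.25 ]
0 54.0 79.0 [-0.231  0.01   0.281]
```

```bash
python3 -m pendant '-0.008 0.009 0.08 0 0 0;-0.016 0.009 0.14 0 0 0;-0.016 0.009 0.145 0 0 0;-0.016 0.009 0.145 0 0 0;-0.016 0.009 0.145 0 0 0' >/dev/null; python3 lev.py
python3 -c "
from meas import *
im,_=ctrl.capture('side');cv2.imwrite('pics/s5.png',im[150:450,200:500,::-1])"
```

```text
clock 7.65 stop-frame X,Y,tipZ(mm) [-31.1   1.6 135.6] F [-0.1 -0.7  1.1] open 0.003
start [ 0.002 -0.004  0.019]
66 11.8 136.0 [-0.107 -0.004 -0.001]
55 23.0 130.5 [-0.135 -0.004  0.013]
44 33.0 123.0 [-0.16  -0.004  0.032]
33 41.3 113.8 [-0.181 -0.004  0.055]
22 47.8 103.1 [-0.197 -0.004  0.082]
11 52.0 91.3 [-0.208 -0.004  0.111]
0 54.0 79.0 [-0.212 -0.004  0.142]
```

View pics/s5.png

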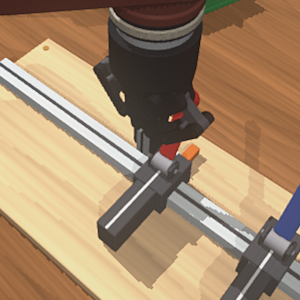

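The shut fingertips are in front of the red lever, in line with it, with their tip at about (145,155). Now I push along the arc.

```bash
python3 -m pendant '-0.04 -0.004 0.0 0 0 0;-0.08 -0.004 0 0 0 0;-0.107 -0.004 0 0 0 0;-0.135 -0.004 0.013 0 0 0;-0.16 -0.004 0.032 0 0 0' >/dev/null; python3 lev.py
```

```text
clock 8.2 stop-frame X,Y,tipZ(mm) [ 33.7  -0.4 123.2] F [-0.8 -0.5  1.7] open -0.0
start [ 0.164  0.001 -0.012]
66 11.8 136.0 [ 0.055  0.001 -0.032]
55 23.0 130.5 [ 0.027  0.001 -0.018]
44 33.0 123.0 [0.002 0.001 0.001]
33 41.3 113.8 [-0.019  0.001  0.024]
22 47.8 103.1 [-0.035  0.001  0.051]
11 52.0 91.3 [-0.046  0.001  0.08 ]
0 54.0 79.0 [-0.051  0.001  0.111]
```

```bash
python3 -m pendant '-0.019 0 0.024 0 0 0;-0.035 0 0.051 0 0 0;-0.046 0 0.08 0 0 0;-0.05 0 0.1 0 0 0;-0.051 0 0.108 0 0 0' >/dev/null; python3 lev.py;python3 -m pendant '0 0 0 0 0 0;0 0 0.003 0 0 0;0 0 0.003 0 0 0' >/dev/null; python3 lev.py
```

```text
clock 8.7 stop-frame X,Y,tipZ(mm) [53.1 -0.3 78.6] F [-6.7  1.4 19.3] open 0.001
start [ 0.213  0.001 -0.123]
66 11.8 136.0 [ 0.104  0.001 -0.143]
55 23.0 130.5 [ 0.076  0.001 -0.13 ]
44 33.0 123.0 [ 0.051  0.001 -0.111]
33 41.3 113.8 [ 0.03   0.001 -0.088]
22 47.8 103.1 [ 0.014  0.001 -0.061]
11 52.0 91.3 [ 0.003  0.001 -0.032]
0 54.0 79.0 [-0.002  0.001 -0.001]
clock 9.0 stop-frame X,Y,tipZ(mm) [53.  -0.3 78.7] F [-5.4  1.9 11.9] open -0.002
start [ 0.213  0.001 -0.123]
66 11.8 136.0 [ 0.103  0.001 -0.143]
55 23.0 130.5 [ 0.075  0.001 -0.129]
44 33.0 123.0 [ 0.05   0.001 -0.111]
33 41.3 113.8 [ 0.029  0.001 -0.088]
22 47.8 103.1 [ 0.013  0.001 -0.061]
11 52.0 91.3 [ 0.002  0.001 -0.032]
0 54.0 79.0 [-0.002  0.001 -0.001]
```

The tip is at the level-paddle height with 12–19 N on it, so it is against the hard end. I press slightly more, then lift away and check.

```bash
python3 -m pendant '0 0 0.003 0 0 0;0 0 0.003 0 0 0' ; python3 -m pendant '0 0 -0.05 0 0 0;0 0 -0.15 0 0 0;0 0 -0.25 0 0 0;0 0 -0.35 0 0 0;0 0 -0.4 0 0 0'>/dev/null;  python3 -m pendant '0.1 0.1 0 0 0 0;0.2 0.2 0 0 0 0;0.25 0.3 0 0 0 0;0.3 0.4 0 0 0 0;0.3 0.5 0 0 0 0' >/dev/null
python3 - <<'E'
from meas import *
im=both()
s,_=ctrl.capture("side")
cv2.imwrite("pics/f.png",np.hstack([cv2.resize(im[200:350,340:490,::-1],(400,400)),cv2.resize(s[230:430,260:460,::-1],(400,400))]))
_,_,c,d,x=axes(np.load("pics/top0.npz")["im"]);h=cv2.cvtColor(s,cv2.COLOR_RGB2HSV)
m=((h[...,0]<8)|(h[...,0]>172))&(h[...,1]>150);P=pix(roi(m,330,460,230,340));print("side red",len(P),P.min(0),P.max(0),P.mean(0))
for e in(0,5,10): 
    a=np.radians(e);print(e,proj("side",[*(c+d*-.0337+x*.09*np.cos(a)),.075+.09*np.sin(a)+.004]),proj("side",[*(c+d*-.0337+x*.102*np.cos(a)),.075+.102*np.sin(a)]))
E
```

```text
clock: 9.2
position: [0.5929, -0.0882, 0.252]
orientation: [-0.034, 0.999, 0.0, -0.001]
force: [-7.3, 1.3, 17.0]
opening: -0.002
grip_force: 8.7
marker 16 [-0.02656816  0.05544989] [-0.02720944  0.03538208] [-0.02605289  0.07160139]
nose line 172 [-0.03375196 -0.0628194 ] [0.00207589 0.01659556] [-0.03749746 -0.09315689] [-0.03010891 -0.03485832]
side red 1015 [363 258] [416 310] [391.01182266 283.02463054]
0 [[407.3518219  262.67899521]] [[412.34989555 259.01899769]]
5 [[407.98691512 258.89448569]] [[413.11472746 254.74462653]]
10 [[408.31175782 255.39366997]] [[413.53755856 250.7749262 ]]
```

View pics/f.png

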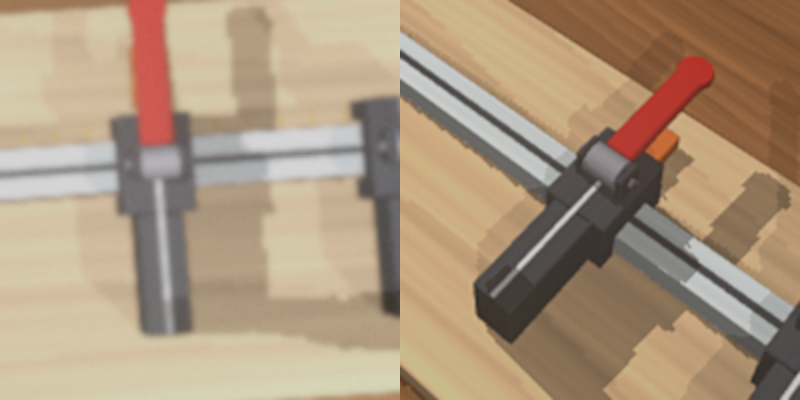

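The lever lies level over the marker: its end is at side-view row 258, which is what a level lever predicts. The stop is still at -33.75 mm and the arm is clear.

```bash
python3 -c "
from cell import ctrl
print(ctrl.finish_job())"
```

```text
the job is handed in; nothing more can be done
None
```

The job is handed in: the red stop is lined up with the orange marker to within about 0.5 mm, its lever is flipped flat against the hard end, and the blue stop was not touched.

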